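# Pack the gift tin and take off its outer lid

### The job

Pack the gift tin: lay the sweet tube that stands on the counter on its side, centred, in the cradle in the tin's round base, let go of it, then carry the two nested lids together, by the inner lid's knob, and lower them onto the base so that the inner lid sits fully down inside the rim, and let go. Then take the outer lid alone by its neck, lift it straight up until it is well clear of the knob, and finish while still holding it there, level and still, above the tin so that a seal can be put on, with the inner lid left seated and never lifted along. Leave the jar, the tub and the spoon on the counter alone, and do not knock the tube over.

Things in the scene. Friction and masses are not known exactly. Their poses are not given: they have to be found in the camera images.
- dish: round steel base, loose, 0.9 kg: floor 6 mm thick, rim 16 mm high, 152 mm inner, 160 outer diameter. Origin: centre of underside, z up. Wooden cradle along its x axis (which points away from the robot within 0.35 rad): two 90 degree V saddles at x = -32 and +32, 8 mm thick, 39 wide, tops 29 mm up, open between and beside for fingers. The tube lies in it centred, axis 34 mm above the underside.
- tube: cardboard sweet tube with plain ends, a cylinder 32 mm in diameter and 90 mm long, about 80 g, standing upright on the counter on either the left or the right side, the lids on the other. Origin: centre of its lower end; z runs along the tube.
- tube_center (a point): middle of the sweet tube, on its axis, 45 mm from either end
- inner_lid: inner lid, white plastic, 180 g: upturned cup 140 mm in diameter, wall 4, 70 high, with a knob in the middle: stem 20 mm thick from 70 to 104 mm up, round wooden grip 26 mm thick from 104 to 132 mm up. Origin: centre of the open lower edge, z up. Starts on the counter under the outer lid. Seated, its edge rests on the dish floor (origin 6 mm above the dish's), 6 mm play all round.
- outer_lid: outer lid, aluminium, 150 g: cap lying loosely on the inner lid. Skirt 154 mm outer, 148 inner diameter, 28 deep; top plate 28 to 32 mm up; round open neck, 54 mm outer, 46 inner diameter, from 32 to 62 mm up. Origin: centre of lower edge, z up. Nested it is 42 mm above the inner lid's origin, 4 mm play; the knob stands 28 mm out of the neck. The knob lifts both lids, the neck the outer alone.
- sweet_jar: bystander: amber glass jar, 64 mm in diameter, 85 mm high, at the far side; origin under its centre
- tub: bystander: open paper tub, 72 mm rim diameter, 60 mm high, at the far side; origin under its centre
- scoop: bystander: 160 mm steel spoon with a wooden handle, lying flat at the far right; origin under its middle
Things that resemble listed ones, but are neither listed nor needed, are in the scene too. Of the things like the outer_lid, leave any that is pink or yellow; of the rest the smaller one is meant.

How it is judged (in metres and radians):
On the way, in this order (a step that is already met when the one before it is completed fails the run):
1. the tube lies on its side in the cradle, centred, and is let go (x of tube_center in the frame of dish between -0.013 and 0.013 m and y of tube_center in the frame of dish between -0.007 and 0.007 m and z of tube_center in the frame of dish between 0.028 and 0.04 m and angle between the z axis of tube and the x axis of dish, either way round below 0.15 rad and contact force between the fingers and tube below 0.1 N), for 0.2 s.
2. the nested lids are lifted together (z of outer_lid in the frame of inner_lid between 0.036 and 0.047 m and horizontal distance between outer_lid and inner_lid below 0.012 m and height (world z) of inner_lid above 0.02 m), for 0.2 s.
3. the nested lids sit on the base, the inner lid fully down inside the rim, and are let go (x of tube_center in the frame of dish between -0.013 and 0.013 m and y of tube_center in the frame of dish between -0.007 and 0.007 m and z of tube_center in the frame of dish between 0.028 and 0.04 m and angle between the z axis of tube and the x axis of dish, either way round below 0.15 rad and horizontal distance between inner_lid and dish below 0.009 m and z of inner_lid in the frame of dish between 0.002 and 0.0095 m and angle between inner_lid's own z axis and vertical below 0.05 rad and z of outer_lid in the frame of inner_lid between 0.036 and 0.047 m and horizontal distance between outer_lid and inner_lid below 0.012 m and contact force between the arm and inner_lid below 0.1 N and contact force between the arm and outer_lid below 0.1 N), for 0.2 s.
At the end, for the whole second after the job is handed in: Fingers hold the outer lid still, tilted under 0.2 rad, lower edge 137 mm or more above the inner lid's, within 60 mm of the tin's axis; inner lid untouched, down on the dish floor, within 9 mm of centre; tube in the cradle within 13 mm along, 7 mm across, 0.15 rad (x of tube_center in the frame of dish between -0.013 and 0.013 m and y of tube_center in the frame of dish between -0.007 and 0.007 m and z of tube_center in the frame of dish between 0.028 and 0.04 m and angle between the z axis of tube and the x axis of dish, either way round below 0.15 rad and horizontal distance between inner_lid and dish below 0.009 m and z of inner_lid in the frame of dish between 0.002 and 0.0095 m and angle between inner_lid's own z axis and vertical below 0.05 rad and z of outer_lid in the frame of inner_lid above 0.137 m and horizontal distance between outer_lid and dish below 0.06 m and angle between outer_lid's own z axis and vertical below 0.2 rad and linear speed of outer_lid below 0.03 m/s and contact force between the fingers and outer_lid above 1 N and contact force between each of outer_lid, the arm and inner_lid below 0.1 N and linear speed of inner_lid below 0.02 m/s); the arm keeps its last pose, push and grip.
It fails at once if the outer lid comes off the inner lid while the inner lid is not seated on the base (z of outer_lid in the frame of inner_lid above 0.06 m and not (horizontal distance between inner_lid and dish below 0.009 m and z of inner_lid in the frame of dish between 0.002 and 0.0095 m and angle between inner_lid's own z axis and vertical below 0.05 rad)).
It fails at once if the tube is knocked over on the counter (angle between tube's own z axis and vertical above 1.2 rad and height (world z) of tube_center below 0.022 m).
It fails at once if the jar is disturbed (distance of sweet_jar from where it was at the start of the episode above 0.03 m).
It fails at once if the tub is disturbed (distance of tub from where it was at the start of the episode above 0.03 m).
It fails at once if the spoon is disturbed (distance of scoop from where it was at the start of the episode above 0.03 m).
It also fails if it takes over 64 s, if anything falls off the work surface, if the arm or the gripper's body presses on something with over 40 N, if the wrist force passes 120 N, or if a joint passes its speed limit or range.

### The arm

A 6-joint arm with a two-finger parallel gripper is mounted at the origin on the work surface. World frame = base frame: x ahead of the robot, y to its left, z up, the work surface at z = 0. Lengths are in mm, angles in degrees, forces in N, time in s.
With the tool pointing down it reaches from about 350 to 950 mm from the base axis. Payload 17.4 kg.
Tool frame: the origin (TCP) lies on the centre line of the jaws, within the pads' length; the fingertips stand env.finger_overhang ahead of it and the grasp point (between the pads) lies 8 mm behind it (env.finger_overhang is the distance from the TCP to the fingertips, in mm); y points along the fingers, x is the direction in which the jaws open and shut, and the axes are right-handed (so a half turn about y gives the same grasp; the last joint's range is limited). The gripper opens to 93 mm and grips with 3 to 60 N. Pads are 15 mm wide; open, the fingers measure 128 mm over their backs; the gripper's body (75 mm by 188 mm) begins 65 mm behind the grasp point.
Start: joints at [69.683, 6.646, 82.598, -0, 90.757, -2.166], TCP at [210.289, 641.413, 202.446] pointing down, gripper open.
Joint ranges: [-162.19, 162.19], [-47.58, 125.68], [4.15, 143.07], [-65.23, 245.23], [0.69, 171.88], [-170.13, 170.13]. Speed limits (degrees/s): [108.29, 108.29, 127.2, 180, 180, 180].

### API

Orientations are given as [roll, pitch, yaw] about the fixed x, y, z axes, in that order (R = Rz(yaw) Ry(pitch) Rx(roll)).
In Python, from cell import telemetry, imaging, env gives the robot as it stands.
- The arm moves only by the tool servo_tool, never from a script. Its argument "commands" is a list of rows, each a list of 6 numbers: the shift along the world's x, y, z in m, then the turn, a rotation vector about the world's x, y, z in rad. In form: [[tx, ty, tz, rx, ry, rz], ...]. A call has 1 to 20 rows; each row is the pose to reach, as a shift and turn from the pose measured when the call began; what a row does not reach only later rows make up. A row lasts 1/8 s, in which the tool goes at most 62.5 mm and 10.7 degrees, less where a joint would pass 70% of its speed; a pose out of reach is approached as far as the arm can. A call with a gripper value outside its range is refused whole. "claw" is the finger opening in m, from 0 to 0.093, set as the call begins (left out, the last holds). The fingers move at their own pace and stop on an object; the grip force is fixed at half the most. Time passes only in rows, so rows that repeat a pose let the fingers close. It gives the time, the measured TCP pose, the force and the opening at its end, in the units of the state.
- telemetry.get_state(): the state, without advancing time (a new reading comes with each control period).
- imaging.camera(name): name is "scene" or "top" or "wrist"; returns a dict with "pixels" (420x560x3 uint8, red, green, blue), "vfov" (degrees; the focal length in pixels is half the picture's height over the tangent of half this angle, whatever the lens; pixels are square), "cx", "cy" (the principal point, pixels), "origin" and "orientation" of the camera in the world. Camera axes: x right, y down, z forward; pixel columns grow to the right and rows downward; lengths in mm; the calibration is good to about 2 mm. A picture is of the moment at which its call begins. There is no depth.
- env.finish_job(): hands the job in, once; it reports no verdict.
The state is a dict: "time_s": time; "joint_pos": joint angles; "joint_velocities": joint speeds; "joint_torque": joint torques, N m; "eef_pos": TCP position; "tcp_rot": TCP orientation; "wrist_force": force on the tool from outside, world axes, zero at the start; "ft_torque": the same for the moment, N m; "gripper_width": finger opening in mm.
Only numpy, scipy, OpenCV 4.12 (cv2) and the standard library are available. Lean on these libraries where they do the work, as an engineer would, in place of code of your own. Each camera call takes 0.05 s, during which the arm holds its last target. There are 200 camera calls.

## Working session

There is one attempt and no reset: what is moved stays moved. The work goes in short steps, Python scripts to look and compute and a tool call to move; the robot and the scene stay as the last step left them, time stands still between calls to the robot, and variables do not carry over. Pictures are saved under pics/ and viewed, about 8 in all and at most 12, crops included, and the job is handed in when it is done.

Besides the shell and the picture viewer there is one more tool, called after ">>>" in YAML: its name, and indented under it one key for each argument. servo_tool: Moves the arm, as the interface text tells. Its arguments: {"type":"object","properties":{"commands":{"type":"array"},"claw":{"type":"number"}},"required":["commands"]}

```bash
mkdir -p pics
cat > h.py <<'E'
import numpy as np, cv2
from cell import telemetry, imaging, env
from scipy.spatial.transform import Rotation as R
def cam(n):
    c=imaging.camera(n); c['f']=c['pixels'].shape[0]/2/np.tan(np.radians(c['vfov'])/2)
    o=np.array(c['orientation'],float); c['R']=o if o.shape==(3,3) else R.from_euler('xyz',o,degrees=True).as_matrix()
    c['o']=np.array(c['origin'],float); return c
def save(c,n): cv2.imwrite('pics/'+n+'.png',c['pixels'][:,:,::-1])
def ray(c,u,v):
    d=c['R']@np.array([(u-c['cx'])/c['f'],(v-c['cy'])/c['f'],1.]); return c['o'],d
def onz(c,u,v,z):
    o,d=ray(c,u,v); return o+d*(z-o[2])/d[2]
def proj(c,p):
    q=c['R'].T@(np.array(p,float)-c['o']); return c['cx']+c['f']*q[0]/q[2], c['cy']+c['f']*q[1]/q[2]
E
python3 - <<'E'
from h import *
import pickle
print(env.finger_overhang, telemetry.get_state())
for n in('scene','top','wrist'):
    c=cam(n); save(c,n+'0'); pickle.dump(c,open(n+'0.pkl','wb')); print(n,c['vfov'],c['cx'],c['cy'],c['origin'],c['orientation'],{k:v for k,v in c.items() if k not in('pixels','f','R','o','vfov','cx','cy','origin','orientation')})
a=cv2.imread('pics/top0.png');b=cv2.imread('pics/scene0.png')
E
```

```text
11.0 {'time_s': 0.0, 'joint_pos': array([ 6.96830602e+01,  6.67357653e+00,  8.26353868e+01, -2.13345860e-03,
        9.07564119e+01, -2.16629735e+00]), 'joint_velocities': array([-0.00915645, -0.06609753,  0.06604067, -0.0514169 , -0.0773588 ,
       -0.00669914]), 'joint_torque': array([ 1.87574922e-03, -7.21260095e+01, -6.22640991e+01,  7.80749274e-02,
        2.36751256e-02, -1.87919125e-05]), 'eef_pos': array([210.2219002 , 641.1954835 , 201.71553424]), 'tcp_rot': array([-8.99996606e+01,  6.54091932e-02,  7.18493308e+01]), 'wrist_force': array([-0.5036013 ,  0.45600773,  0.20402126]), 'ft_torque': array([-0.02655213,  0.01080931, -0.01195837]), 'gripper_width': 92.81590497588354}
scene 51.63339528428788 281.1980973985773 209.116687497808 [1127.18310691  318.20054218  972.6242616 ] [-1.43285777e+02  1.04545773e-01  1.06580270e+02] {}
top 49.37160265137685 280.20902879420845 208.77136998887968 [ 270.33697721  100.64946716 1097.93917096] [-1.66792163e+02 -1.52590568e-01 -9.22999119e+01] {}
wrist 64.0931385289572 279.13768978027474 210.37681625883621 [144.66676189 662.41159147 385.24542557] [1.65491800e+02 1.18101426e-01 7.18308520e+01] {}
```

View pics/top0.png

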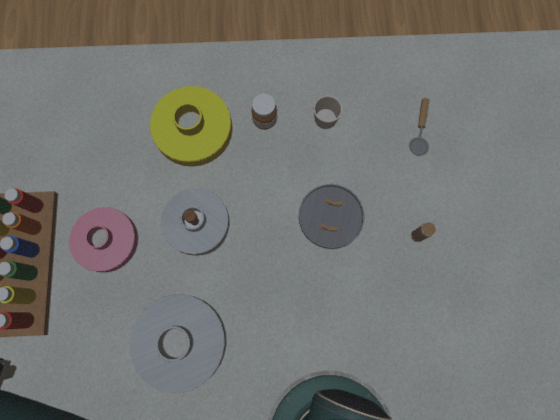

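View pics/scene0.png

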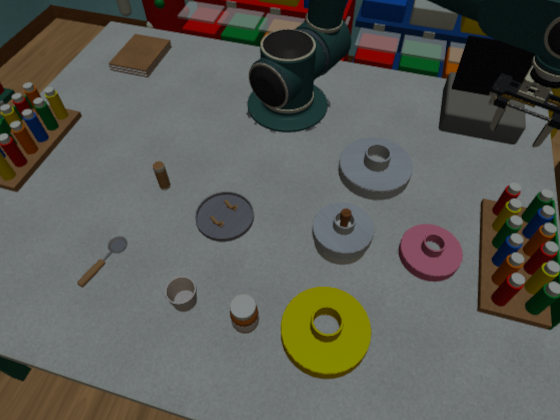

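Top view: tube at (423,231), dish at (331,216) with two saddles at about (333,203) and (328,228), and the nested lids with the knob at (195,221). The big grey cap at (177,343) and the pink and yellow ones are decoys. Scene view: tube (162,175), dish (225,216), lids (343,230) with the knob at (346,218).

Run:
```python
from h import *
import pickle
T=pickle.load(open('top0.pkl','rb'));S=pickle.load(open('scene0.pkl','rb'))
def brown(c,box):
    x0,y0,x1,y1=box; hsv=cv2.cvtColor(c['pixels'],cv2.COLOR_RGB2HSV); m=cv2.inRange(hsv,(3,90,40),(22,255,255))
    k=np.zeros_like(m);k[y0:y1,x0:x1]=m[y0:y1,x0:x1]
    n,l,s,ce=cv2.connectedComponentsWithStats(k)
    return [(s[i].tolist(),ce[i].round(1).tolist()) for i in range(1,n) if s[i][4]>5]
for c,nm,bx in((T,'T',dict(dish=(295,180,368,250),tube=(400,215,445,250),knob=(175,200,215,235))),(S,'S',dict(dish=(190,185,260,245),tube=(145,155,180,195),knob=(330,200,360,235)))):
    for k,b in bx.items():
        print(nm,k,brown(c,b))
        for z in (0,25): 
            for s,ce in brown(c,b): print('   z',z,onz(c,*ce,z)[:2].round(1))
def crop(c,b,s): x0,y0,x1,y1=b; return cv2.resize(c['pixels'][y0:y1,x0:x1],(400,300),interpolation=cv2.INTER_CUBIC)
im=np.vstack([np.hstack([crop(T,(395,205,451,247),1),crop(T,(291,186,371,246),1)]),np.hstack([crop(T,(151,180,239,246),1),crop(S,(140,150,180,180+15),1)])])
cv2.imwrite('pics/crops.png',im[:,:,::-1])
```

```text
T dish [([327, 199, 16, 6, 37], [333.1, 202.4]), ([321, 225, 17, 5, 40], [328.4, 227.6])]
   z 0 [538.7 -44.2]
   z 0 [475.8 -28.5]
   z 25 [532.6 -40.9]
   z 25 [471.1 -25.5]
T tube [([423, 223, 12, 12, 90], [428.5, 228.8])]
   z 0 [ 463.1 -273. ]
   z 25 [ 458.7 -264.4]
T knob [([184, 210, 12, 12, 97], [189.5, 215.4])]
   z 0 [519.8 310.9]
   z 25 [514.1 306.1]
S dish [([225, 200, 12, 10, 46], [230.2, 205.2]), ([210, 216, 14, 11, 52], [216.6, 221.5])]
   z 0 [460.1 -32. ]
   z 0 [523.3 -48. ]
   z 25 [477.2 -23. ]
   z 25 [538.8 -38.6]
S tube [([153, 162, 10, 8, 60], [157.6, 165.1]), ([155, 170, 15, 19, 166], [162.6, 179.2])]
   z 0 [ 379.5 -296.5]
   z 0 [ 426.4 -257.2]
   z 25 [ 398.7 -280.7]
   z 25 [ 444.4 -242.4]
S knob [([340, 209, 11, 18, 128], [345.4, 216.4])]
   z 0 [406.2 286.5]
   z 25 [424.7 287.4]
```

View pics/crops.png

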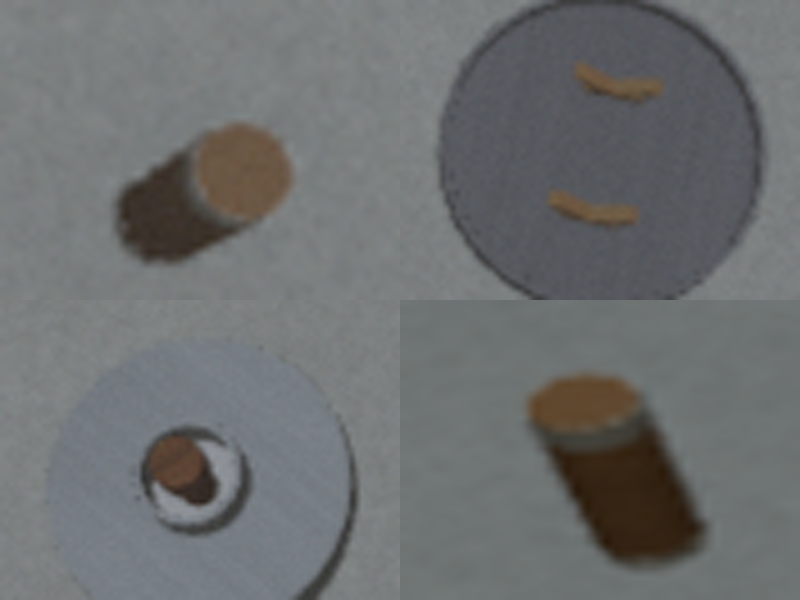

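Run:
```python
from h import *
import pickle
T=pickle.load(open('top0.pkl','rb'));S=pickle.load(open('scene0.pkl','rb'))
print('tube',onz(T,428.5,228.8,90),onz(S,157.6,165.1,90))
def hull(c,b,lo,hi):
    x0,y0,x1,y1=b; g=cv2.GaussianBlur(cv2.cvtColor(c['pixels'],cv2.COLOR_RGB2GRAY),(3,3),0)[y0:y1,x0:x1]
    m=cv2.inRange(g,lo,hi); m=cv2.morphologyEx(m,cv2.MORPH_OPEN,np.ones((2,2)))
    cs,_=cv2.findContours(m,cv2.RETR_EXTERNAL,cv2.CHAIN_APPROX_NONE); k=max(cs,key=cv2.contourArea)
    return cv2.convexHull(k)[:,0]+[x0,y0]
for n,c,b in(('T',T,(285,175,375,255)),('S',S,(186,182,264,248))):
    g=c['pixels'][b[1]+1,b[0]:b[2]].mean(); th=int(g*.84); h=hull(c,b,0,th); e=cv2.fitEllipse(h.astype(np.float32)); print(n,'dish',g,h.min(0),h.max(0),e)
    for z in(0,8,16):
        P=np.array([onz(c,u+.0,v,z)[:2] for u,v in h]); (x,y),r=cv2.minEnclosingCircle(P.astype(np.float32)); A=np.c_[2*P,np.ones(len(P))]; s=np.linalg.lstsq(A,(P**2).sum(1),rcond=None)[0]; print('  ',z,(x,y,r),s[:2],np.sqrt(s[2]+s[:2]@s[:2]))
# knob top: top half of blob in brightness
for n,c,b in(('T',T,(180,206,206,232)),('S',S,(336,204,360,232))):
    hsv=cv2.cvtColor(c['pixels'],cv2.COLOR_RGB2HSV)[b[1]:b[3],b[0]:b[2]]; v=hsv[:,:,2]; m=(hsv[:,:,0]<20)&(hsv[:,:,1]>70)
    print(n); print('\n'.join(' '.join('%3d'%(v[i,j] if m[i,j] else 0) for j in range(v.shape[1])) for i in range(v.shape[0])))
```

```text
tube [ 447.29346652 -242.33085768   90.        ] [ 448.68001905 -239.60940533   90.        ]
T dish 126.97407407407407 [299 185] [364 250] ((331.8573913574219, 217.3187713623047), (65.14730072021484, 65.84349060058594), 112.70560455322266)
   0 (502.2288513183594, -39.13426208496094, 82.38813018798828) [502.4093002  -38.69607049] 81.47624010140346
   8 (500.5392150878906, -38.11576461791992, 81.787841796875) [500.71833349 -37.68074621] 80.88257340469217
   16 (498.84954833984375, -37.09724426269531, 81.18753051757812) [499.02736679 -36.66542192] 80.28890670798273
S dish 115.07264957264957 [196 192] [254 243] ((225.1881103515625, 217.3674774169922), (50.628379821777344, 59.74104309082031), 78.78298950195312)
   0 (500.79534912109375, -33.18306350708008, 86.88790130615234) [500.16414551 -31.46758032] 84.55391426728954
   8 (505.9475402832031, -30.29283905029297, 86.17328643798828) [505.32148313 -28.59150053] 83.85844393939364
   16 (511.099609375, -27.40262794494629, 85.45855712890625) [510.47882074 -25.71542075] 83.16297361149695
T
  0   0   0   0   0   0   0   0   0   0   0   0   0  
[... 4640 characters left out ...]
   0   0   0   0   0   0   0
  0   0   0   0   0  44  43  45  47  47  45   0   0   0   0   0   0   0   0   0   0   0   0   0
  0   0   0   0   0   0   0   0  59  55  59   0   0   0   0   0   0   0   0   0   0   0   0   0
  0   0   0   0   0   0   0   0   0   0   0   0   0   0   0   0   0   0   0   0   0   0   0   0
  0   0   0   0   0   0   0   0   0   0   0   0   0   0   0   0   0   0   0   0   0   0   0   0
  0   0   0   0   0   0   0   0   0   0   0   0   0   0   0   0   0   0   0   0   0   0   0   0
  0   0   0   0   0   0   0   0   0   0   0   0   0   0   0   0   0   0   0   0   0   0   0   0
  0   0   0   0   0   0   0   0   0   0   0   0   0   0   0   0   0   0   0   0   0   0   0   0
```

Crops: tube's top end at T (428.5,228.8), saddles clear, knob inside the lid's neck at T (189,215). I'll move past the lids and the dish for closer wrist views on the way to the tube.

>>> servo_tool:
  commands:
    - [0,0,0.12,0,0,0]
    - [0,0,0.12,0,0,0]
    - [0.29,-0.441,0.12,0,0,-1.254]
    - [0.29,-0.441,0.12,0,0,-1.254]
    - [0.29,-0.441,0.12,0,0,-1.254]
    - [0.29,-0.441,0.12,0,0,-1.254]
    - [0.29,-0.441,0.12,0,0,-1.254]
    - [0.29,-0.441,0.12,0,0,-1.254]
    - [0.29,-0.441,0.12,0,0,-1.254]
    - [0.29,-0.441,0.12,0,0,-1.254]
    - [0.29,-0.441,0.12,0,0,-1.254]
    - [0.29,-0.441,0.12,0,0,-1.254]
    - [0.29,-0.441,0.12,0,0,-1.254]
    - [0.29,-0.441,0.12,0,0,-1.254]
  claw: 0.093

```text
time_s: 1.9
eef_pos: [499.7, 201.1, 321.9]
tcp_rot: [-90.0, 0.0, 0.1]
wrist_force: [0.3, 0.8, -0.9]
gripper_width: 92.8
```

Run:
```python
from h import *
import pickle
s=telemetry.get_state();print(s['time_s'],s['joint_pos'].round(1),s['eef_pos'],s['tcp_rot'])
c=cam('wrist');save(c,'wl');pickle.dump(c,open('wl.pkl','wb'));print(c['o'],c['orientation'])
T=pickle.load(open('top0.pkl','rb'));S=pickle.load(open('scene0.pkl','rb'))
for C,u,v in((T,189.3,215),(S,345.5,212.5)): print('knob',onz(C,u,v,132))
```

```text
1.9 [ 19.2 -10.7  88.5   0.  102.2  19.1] [499.73174873 201.13525279 321.93960516] [-8.99901534e+01  4.92445140e-02  7.61875956e-02]
[499.97013086 269.76801235 505.40171934] [1.65436124e+02 7.61086346e-02 5.71134592e-02]
knob [490.68946984 286.07529895 132.        ]
knob [492.63646526 288.75942024 132.        ]
```

>>> servo_tool:
  commands:
    - [0,-0.315,0,0,0,0]
    - [0,-0.315,0,0,0,0]
    - [0,-0.315,0,0,0,0]
    - [0,-0.315,0,0,0,0]
    - [0,-0.315,0,0,0,0]
    - [0,-0.315,0,0,0,0]
    - [0,-0.315,0,0,0,0]
    - [0,-0.315,0,0,0,0]

```text
time_s: 2.95
eef_pos: [500.0, -112.4, 322.1]
tcp_rot: [-90.0, 0.0, 0.2]
wrist_force: [-0.5, -0.8, -0.4]
gripper_width: 93.2
```

Run:
```python
from h import *
import pickle
s=telemetry.get_state();print(s['time_s'],s['joint_pos'].round(1),s['eef_pos'],s['tcp_rot'])
c=cam('wrist');save(c,'wd');pickle.dump(c,open('wd.pkl','wb'));print(c['o'],c['orientation'])
a=cv2.imread('pics/wl.png');b=cv2.imread('pics/wd.png')
cv2.imwrite('pics/w2.png',np.hstack([cv2.resize(a,(400,300)),cv2.resize(b,(400,300))]))
```

```text
2.95 [-15.5 -14.   91.3   0.  102.7 -15.7] [ 499.96983742 -112.43524301  322.10181179] [-8.99852384e+01  2.81528304e-02  1.96749192e-01]
[499.96932177 -43.8301974  505.57424873] [1.65441569e+02 5.70668776e-02 1.75735780e-01]
```

View pics/w2.png

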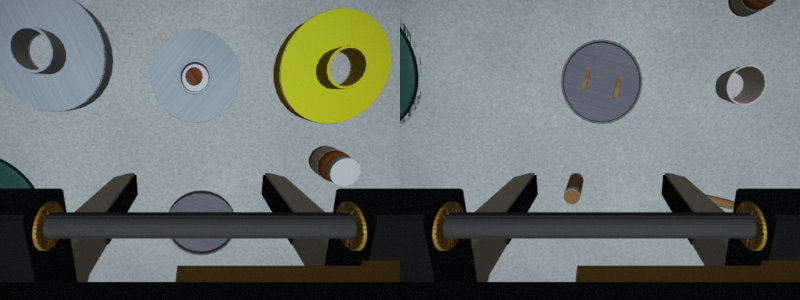

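Wrist views: the left one shows the nested lid at half-scale (195,75), the right one the dish at (601,81) with its saddles and the tube top at (572,196).

Run:
```python
from h import *
import pickle
L=pickle.load(open('wl.pkl','rb'));D=pickle.load(open('wd.pkl','rb'))
def circ(c,h,z):
    P=np.array([onz(c,u,v,z)[:2] for u,v in h]);s=np.linalg.lstsq(np.c_[2*P,np.ones(len(P))],(P**2).sum(1),rcond=None)[0];return s[:2].round(1),np.sqrt(s[2]+s[:2]@s[:2]).round(1)
def hull(c,b,th,inv=False):
    x0,y0,x1,y1=b;g=cv2.GaussianBlur(cv2.cvtColor(c['pixels'],cv2.COLOR_RGB2GRAY),(3,3),0)[y0:y1,x0:x1];m=(g<th).astype(np.uint8)
    cs,_=cv2.findContours(m,cv2.RETR_EXTERNAL,cv2.CHAIN_APPROX_NONE);return cv2.convexHull(max(cs,key=cv2.contourArea))[:,0]+[x0,y0]
g=cv2.cvtColor(D['pixels'],cv2.COLOR_RGB2GRAY);bg=np.median(g[40:180,60:200]);print('bg',bg)
h=hull(D,(215,45,350,185),bg*.85);print(h.min(0),h.max(0))
for z in(0,16):print('dish',z,circ(D,h,z))
def brown(c,b,vmin=40):
    x0,y0,x1,y1=b;m=cv2.inRange(cv2.cvtColor(c['pixels'],cv2.COLOR_RGB2HSV)[y0:y1,x0:x1],(3,80,vmin),(22,255,255));n,l,s,ce=cv2.connectedComponentsWithStats(m)
    return [(s[i][4],ce[i]+[x0,y0]) for i in range(1,n) if s[i][4]>40]
q=brown(D,(215,45,350,185));print(q)
for z in(18,20):
    P=[onz(D,*ce,z)[:2] for a,ce in q];print('saddles',P,sum(P)/len(P));d=P[1]-P[0];print(np.degrees(np.arctan2(d[1],d[0])))
print('tube',[(a,ce,onz(D,*ce,90)) for a,ce in brown(D,(215,230,275,300),75)])
print('knob',[(a,ce,onz(L,*ce,132)) for a,ce in brown(L,(250,85,300,130),70)],[(a,ce) for a,ce in brown(L,(250,85,300,130))])
# neck hole: dark ring pixels around
hsv=cv2.cvtColor(L['pixels'],cv2.COLOR_RGB2HSV);gl=cv2.cvtColor(L['pixels'],cv2.COLOR_RGB2GRAY)
e=cv2.absdiff(gl,np.full_like(gl,int(np.median(gl[60:150,215:245]))));m=cv2.inRange(e[80:140,245:305],18,255)
h=cv2.convexHull(np.argwhere(m)[:,::-1].astype(np.int32))[:,0]+[245,80];print('neck',h.min(0),h.max(0),circ(L,h,104))
```

```text
bg 153.0
[225  55] [338 173]
dish 0 (array([503.3, -34.2]), np.float64(82.5))
dish 16 (array([503.2, -34.5]), np.float64(79.8))
[(np.int32(179), array([259.73184358, 109.90502793])), (np.int32(176), array([303.97159091, 122.05681818]))]
saddles [array([472.38933215, -25.91063502]), array([534.38129854, -42.09467321])] [503.38531534 -34.00265412]
-14.631448875799519
saddles [array([472.50246359, -25.98413998]), array([534.2401427 , -42.10179223])] [503.37130315 -34.0429661 ]
-14.631448875799522
tube [(np.int32(345), array([240.13333333, 275.17101449]), array([ 447.59857865, -242.15014148,   90.        ]))]
knob [(np.int32(437), array([271.07322654, 106.29519451]), array([490.8738012 , 287.19412939, 132.        ]))] [(np.int32(437), array([271.07322654, 106.29519451]))]
neck [249  83] [296 132] (array([492. , 286.9]), np.float64(27.1))
```

>>> servo_tool:
  commands:
    - [-0.052,-0.248,-0.1,1.047,0,0]
    - [-0.052,-0.248,-0.1,1.047,0,0]
    - [-0.052,-0.248,-0.1,1.047,0,0]
    - [-0.052,-0.248,-0.1,1.047,0,0]
    - [-0.052,-0.248,-0.1,1.047,0,0]
    - [-0.052,-0.248,-0.1,1.047,0,0]
    - [-0.052,-0.248,-0.1,1.047,0,0]
    - [-0.052,-0.248,-0.1,1.047,0,0]
    - [-0.052,-0.248,-0.1,1.047,0,0]
    - [-0.052,-0.248,-0.1,1.047,0,0]
    - [-0.052,-0.226,-0.221,1.047,0,0]
    - [-0.052,-0.226,-0.221,1.047,0,0]
    - [-0.052,-0.226,-0.221,1.047,0,0]
    - [-0.052,-0.226,-0.221,1.047,0,0]
    - [-0.052,-0.226,-0.221,1.047,0,0]
    - [-0.052,-0.226,-0.221,1.047,0,0]

```text
time_s: 5.0
eef_pos: [448.3, -339.1, 102.7]
tcp_rot: [-30.1, -0.2, 0.1]
wrist_force: [0.2, -0.1, 0.5]
gripper_width: 93.0
```

Run:
```python
from h import *
s=telemetry.get_state();print(s['time_s'],s['joint_pos'].round(1),s['eef_pos'],s['tcp_rot'])
r=R.from_euler('xyz',s['tcp_rot'],degrees=True).as_matrix();print('f',r[:,1]);print('d to grasp',np.array([447.8,-241.8,45])+8*r[:,1]-s['eef_pos'])
```

```text
5.0 [-55.8  26.4  83.4  34.2 120.2 -52.6] [ 448.25383182 -339.1447529   102.65975454] [-30.11989128  -0.2455322    0.11725284]
f [ 3.80292807e-04  8.64979849e-01 -5.01806452e-01]
d to grasp [ -0.45078948 104.26459169 -61.67420616]
```

>>> servo_tool:
  commands:
    - [0,0.035,-0.0205,0,0,0]
    - [0,0.07,-0.041,0,0,0]
    - [0,0.09,-0.053,0,0,0]
    - [0,0.104,-0.0615,0,0,0]
    - [0,0.104,-0.0615,0,0,0]
    - [0,0.104,-0.0615,0,0,0]
    - [0,0.104,-0.0615,0,0,0]
  claw: 0.07

```text
time_s: 5.88
eef_pos: [448.5, -235.9, 41.5]
tcp_rot: [-30.2, -0.3, 0.1]
wrist_force: [-0.5, 0.6, 0.2]
gripper_width: 70.0
```

>>> servo_tool:
  commands:
    - [0,0,0,0,0,0]
    - [0,0,0,0,0,0]
    - [0,0,0,0,0,0]
    - [0,0,0,0,0,0]
    - [0,0,0,0,0,0]
    - [0,0,0,0,0,0]
  claw: 0.02

```text
time_s: 6.62
eef_pos: [448.4, -235.9, 41.5]
tcp_rot: [-30.2, -0.3, 0.1]
wrist_force: [-0.3, -0.3, -1.0]
gripper_width: 26.0
```

>>> servo_tool:
  commands:
    - [0,0,0,0,0,0]
    - [0,0,0,0,0,0]
    - [0,0,0,0,0,0]

```text
time_s: 7.0
eef_pos: [448.4, -235.9, 41.5]
tcp_rot: [-30.2, -0.3, 0.1]
wrist_force: [-0.0, -0.2, -0.7]
gripper_width: 26.0
```

Run:
```python
from h import *
c=cam('wrist');save(c,'g1');s=cam('scene');save(s,'g1s')
a=c['pixels'][:,:,::-1];b=s['pixels'][120:240,100:260,::-1]
cv2.imwrite('pics/g1c.png',np.hstack([cv2.resize(a,(400,300)),cv2.resize(b,(400,300))]))
```

```text
(no output)
```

View pics/g1c.png

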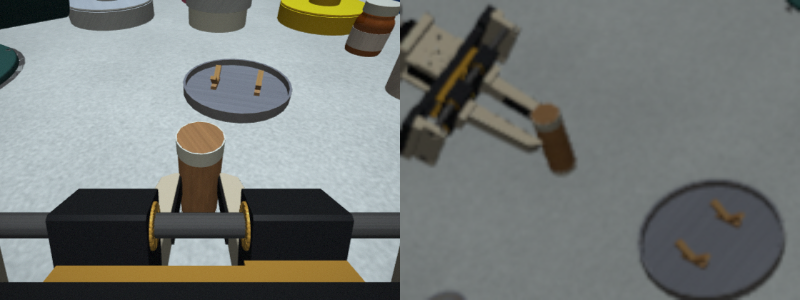

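Wrist view: the fingers have closed on the tube, which still stands upright. The width is 26 mm, not 32, so I'll check whether the tube moved or the pads have grooves.

Run:
```python
from h import *
c=cam('top');s=cam('scene');w=cam('wrist')
def brown(c,b,vmin):
    x0,y0,x1,y1=b;m=cv2.inRange(cv2.cvtColor(c['pixels'],cv2.COLOR_RGB2HSV)[y0:y1,x0:x1],(3,80,vmin),(22,255,255));n,l,st,ce=cv2.connectedComponentsWithStats(m)
    return [(st[i][4],ce[i]+[x0,y0]) for i in range(1,n) if st[i][4]>30]
for n,C,b,v in(('T',c,(400,210,450,255),75),('S',s,(145,155,180,195),75),('W',w,(230,160,330,235),110)):
    for a,ce in brown(C,b,v):print(n,a,ce,onz(C,*ce,90))
save(c,'g1t')
a=c['pixels'][205:265,390:470,::-1];b=w['pixels'][150:330,160:400,::-1]
cv2.imwrite('pics/g2c.png',np.hstack([cv2.resize(a,(400,300)),cv2.resize(b,(400,300))]))
```

```text
T 114 [428.64912281 228.20175439] [ 448.64100394 -242.82190211   90.        ]
S 68 [157.51470588 165.25      ] [ 449.2522331  -239.58474649   90.        ]
W 2225 [280.11370787 192.21662921] [ 448.81914453 -242.06966723   90.        ]
```

View pics/g2c.png

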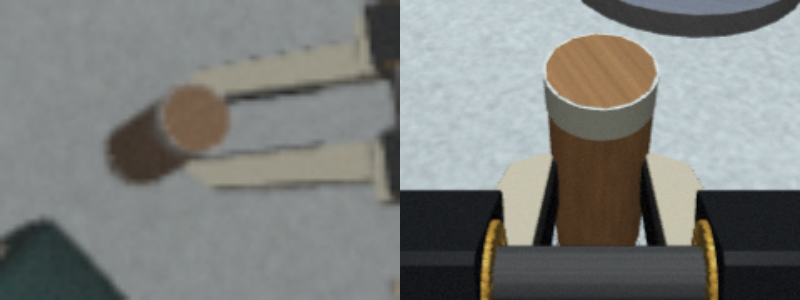

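Tube unmoved, at (448.7,-242); the pads grip it centred. Next: lift it and turn it level.

>>> servo_tool:
  commands:
    - [0,0,0.03,0,0,0]
    - [0,0,0.07,0,0,0]
    - [0,0,0.12,0,0,0]
    - [0,0,0.17,0,0,0]
    - [0,0,0.2,-0.15,0,0]
    - [0,0,0.2,-0.3,0,0]
    - [0,0,0.2,-0.45,0,0]
    - [0,0,0.2,-0.6,0,0]
    - [0,0,0.2,-0.75,0,0]
    - [0,0,0.2,-0.9,0,0]
    - [0,0,0.2,-1.05,0,0]
    - [0,0,0.2,-1.2,0,0]
    - [0,0,0.2,-1.35,0,0]
    - [0,0,0.2,-1.5,0,0]
    - [0,0,0.2,-1.571,0,0]
    - [0,0,0.2,-1.571,0,0]
    - [0,0,0.2,-1.571,0,0]

```text
time_s: 9.38
eef_pos: [448.5, -236.0, 241.7]
tcp_rot: [-120.1, 0.1, 0.3]
wrist_force: [0.0, 0.6, 0.4]
gripper_width: 26.2
```

>>> servo_tool:
  commands:
    - [0.02,0.02,0,0,0,-0.15]
    - [0.04,0.05,0,0,0,-0.3]
    - [0.06,0.09,0,0,0,-0.45]
    - [0.06,0.12,0,0,0,-0.6]
    - [0.06,0.15,0,0,0,-0.75]
    - [0.06,0.18,0,0,0,-0.9]
    - [0.06,0.2,0,0,0,-1.05]
    - [0.06,0.2,0,0,0,-1.2]
    - [0.06,0.2,0,0,0,-1.35]
    - [0.06,0.2,0,0,0,-1.5]
    - [0.06,0.2,0,0,0,-1.65]
    - [0.06,0.2,0,0,0,-1.8]
    - [0.06,0.2,0,0,0,-1.824]
    - [0.06,0.2,0,0,0,-1.824]
    - [0.06,0.2,0,0,0,-1.824]
    - [0.06,0.2,0,0,0,-1.824]

```text
time_s: 11.38
eef_pos: [508.5, -35.7, 241.8]
tcp_rot: [-120.1, 0.1, -104.1]
wrist_force: [-0.5, 0.3, -1.4]
gripper_width: 25.8
```

```bash
cat > st.py <<'E'
from h import *
s=telemetry.get_state();print(s['time_s'],s['joint_pos'].round(1),s['eef_pos'].round(1),s['tcp_rot'].round(2),s['gripper_width'].round(1),s['wrist_force'].round(1))
r=R.from_euler('xyz',s['tcp_rot'],degrees=True).as_matrix();g=s['eef_pos']-8*r[:,1];print('x',r[:,0].round(3),'f',r[:,1].round(3),'z',r[:,2].round(3),'grasp',g.round(1))
E
python3 - <<'E'
from st import *
a=np.radians(-14.4);d=np.array([np.cos(a),np.sin(a),0]);z=np.array([0,0,1.])
t=np.radians(60);f=-z*np.sin(t)-d*np.cos(t);zz=d*np.sin(t)-z*np.cos(t);M=np.c_[np.cross(f,zz),f,zz]
print('rotvec to go',R.from_matrix(M@r.T).as_rotvec().round(4)); print('tcp shift', (np.array([503.3,-34.1,34])+8*f-s['eef_pos']).round(1))
c=cam('wrist');save(c,'p1');c2=cam('top')
cv2.imwrite('pics/p1c.png',np.hstack([cv2.resize(c['pixels'],(400,300)),cv2.resize(c2['pixels'][155:275,250:410],(400,300))])[:,:,::-1])
E
```

```text
Traceback (most recent call last):
  File "st.py", line 2, in <module>
    s=telemetry.get_state();print(s['time_s'],s['joint_pos'].round(1),s['eef_pos'].round(1),s['tcp_rot'].round(2),s['gripper_width'].round(1),s['wrist_force'].round(1))
                                                                                                                  ^^^^^^^^^^^^^^^^^^^^^^^^
AttributeError: 'float' object has no attribute 'round'
```

```bash
sed -i "s/s\['gripper_width'\].round(1)/s['gripper_width']/" st.py
python3 - <<'E'
from st import *
a=np.radians(-14.4);d=np.array([np.cos(a),np.sin(a),0]);z=np.array([0,0,1.])
t=np.radians(60);f=-z*np.sin(t)-d*np.cos(t);zz=d*np.sin(t)-z*np.cos(t);M=np.c_[np.cross(f,zz),f,zz]
print('rotvec to go',R.from_matrix(M@r.T).as_rotvec().round(4)); print('tcp shift', (np.array([503.3,-34.1,34])+8*f-s['eef_pos']).round(1))
c=cam('wrist');save(c,'p1');c2=cam('scene')
cv2.imwrite('pics/p1c.png',np.hstack([cv2.resize(c['pixels'],(400,300)),cv2.resize(c2['pixels'][90:270,140:380],(400,300))])[:,:,::-1])
E
```

```text
11.375 [ -8.6   5.8  83.9   3.3 120.3  96.4] [508.5 -35.7 241.8] [-1.2007e+02  9.0000e-02 -1.0415e+02] 25.77564039903498 [-0.5  0.3 -1.4]
x [-0.244 -0.97  -0.002] f [-0.486  0.124 -0.865] z [ 0.839 -0.211 -0.501] grasp [512.4 -36.7 248.7]
rotvec to go [-0.0018 -0.0008 -0.0044]
tcp shift [  -9.1    2.6 -214.7]
```

View pics/p1c.png

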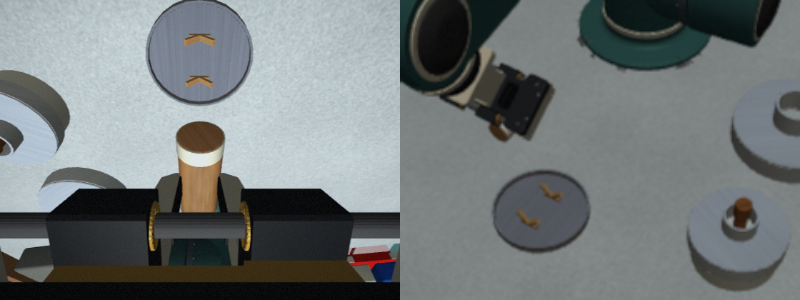

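The tube is held level above the dish; the dish in the wrist view is still empty. Next: lower it into the saddles.

>>> servo_tool:
  commands:
    - [-0.0091,0.0026,-0.03,-0.002,-0.001,-0.004]
    - [-0.0091,0.0026,-0.07,-0.002,-0.001,-0.004]
    - [-0.0091,0.0026,-0.11,-0.002,-0.001,-0.004]
    - [-0.0091,0.0026,-0.15,-0.002,-0.001,-0.004]
    - [-0.0091,0.0026,-0.18,-0.002,-0.001,-0.004]
    - [-0.0091,0.0026,-0.195,-0.002,-0.001,-0.004]
    - [-0.0091,0.0026,-0.203,-0.002,-0.001,-0.004]
    - [-0.0091,0.0026,-0.208,-0.002,-0.001,-0.004]
    - [-0.0091,0.0026,-0.211,-0.002,-0.001,-0.004]
    - [-0.0091,0.0026,-0.213,-0.002,-0.001,-0.004]
    - [-0.0091,0.0026,-0.214,-0.002,-0.001,-0.004]
    - [-0.0091,0.0026,-0.214,-0.002,-0.001,-0.004]
    - [-0.0091,0.0026,-0.214,-0.002,-0.001,-0.004]

```text
time_s: 13.1
eef_pos: [499.7, -32.9, 28.8]
tcp_rot: [-119.9, 0.0, -104.4]
wrist_force: [-1.2, 1.2, 7.9]
gripper_width: 26.2
```

```bash
python3 st.py
```

```text
13.1 [ -8.6  12.4  96.9   3.  100.5  95.6] [499.7 -32.9  28.8] [-1.1995e+02  1.0000e-02 -1.0440e+02] 26.214469231627543 [-1.2  1.2  7.9]
x [-0.249 -0.969 -0.   ] f [-0.483  0.124 -0.866] z [ 0.839 -0.215 -0.499] grasp [503.6 -33.9  35.8]
```

>>> servo_tool:
  commands:
    - [0,0,0,0,0,0]
    - [0,0,0,0,0,0]
    - [0,0,0,0,0,0]
    - [0,0,0,0,0,0]
    - [0,0,0,0,0,0]
  claw: 0.06

```text
time_s: 13.72
eef_pos: [499.7, -33.0, 28.8]
tcp_rot: [-120.0, 0.0, -104.4]
wrist_force: [0.2, -0.0, 0.9]
gripper_width: 59.8
```

>>> servo_tool:
  commands:
    - [0.01,-0.0025,0.0175,0,0,0]
    - [0.025,-0.006,0.044,0,0,0]
    - [0.05,-0.0125,0.0875,0,0,0]
    - [0.075,-0.019,0.131,0,0,0]
    - [0.1,-0.025,0.2,0,0,0]
    - [0.1,-0.025,0.26,0,0,0]
    - [0.1,-0.025,0.26,0,0,0]
    - [0.1,-0.025,0.26,0,0,0]

```text
time_s: 14.72
eef_pos: [600.0, -58.0, 289.5]
tcp_rot: [-119.9, 0.0, -104.4]
wrist_force: [0.9, 1.2, -1.9]
gripper_width: 60.1
```

Run:
```python
from st import *
c2=cam('scene');c=cam('top');save(c,'q1t');save(c2,'q1s')
cv2.imwrite('pics/q1c.png',np.hstack([cv2.resize(c['pixels'][171:261,271:391],(400,300)),cv2.resize(c2['pixels'][171:261,165:285],(400,300))])[:,:,::-1])
```

```text
14.725 [ -9.3  16.9  66.6   3.2 126.1  96.3] [600.  -58.  289.5] [-1.1987e+02  2.0000e-02 -1.0441e+02] 60.050757773969785 [ 0.9  1.2 -1.9]
x [-0.249 -0.969 -0.   ] f [-0.482  0.124 -0.867] z [ 0.84  -0.216 -0.498] grasp [603.9 -59.  296.5]
```

View pics/q1c.png

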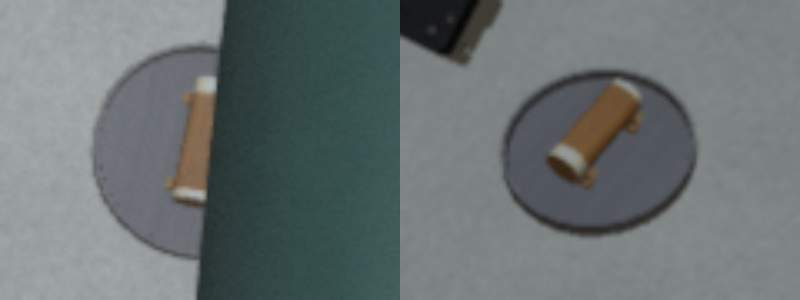

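Tube lies in both saddles with both ends showing evenly. I'll level the tool and check the centring from above.

>>> servo_tool:
  commands:
    - [-0.06,0.016,0.01,-0.13,-0.506,0]
    - [-0.12,0.032,0.01,-0.13,-0.506,0]
    - [-0.17,0.046,0.01,-0.13,-0.506,0]
    - [-0.17,0.046,0.01,-0.13,-0.506,0]
    - [-0.17,0.046,0.01,-0.13,-0.506,0]
    - [-0.17,0.046,0.01,-0.13,-0.506,0]
    - [-0.17,0.046,0.01,-0.13,-0.506,0]

```text
time_s: 15.7
eef_pos: [429.8, -12.0, 296.9]
tcp_rot: [-90.2, -0.0, -104.4]
wrist_force: [-0.1, -0.2, 0.1]
gripper_width: 59.9
```

Run:
```python
from st import *
import pickle
D=cam('wrist');save(D,'wd2')
g=cv2.GaussianBlur(cv2.cvtColor(D['pixels'],cv2.COLOR_RGB2GRAY),(3,3),0);hsv=cv2.cvtColor(D['pixels'],cv2.COLOR_RGB2HSV)
u,v=map(int,proj(D,[503,-34,0]));print(u,v)
x0,y0,x1,y1=max(u-75,0),max(v-75,0),u+75,v+75
b=cv2.inRange(hsv,(3,80,40),(22,255,255))[y0:y1,x0:x1]
k=max(cv2.findContours(b,cv2.RETR_EXTERNAL,cv2.CHAIN_APPROX_NONE)[0],key=cv2.contourArea)
r_=cv2.minAreaRect(k+np.array([x0,y0]));print('brown',r_, onz(D,*r_[0],45))
m=((g[y0:y1,x0:x1]<128)|(b>0)).astype(np.uint8)
k=max(cv2.findContours(m,cv2.RETR_EXTERNAL,cv2.CHAIN_APPROX_NONE)[0],key=cv2.contourArea);h=cv2.convexHull(k)[:,0]+[x0,y0]
P=np.array([onz(D,a,c,8)[:2] for a,c in h]);s_=np.linalg.lstsq(np.c_[2*P,np.ones(len(P))],(P**2).sum(1),rcond=None)[0];print('dish',s_[:2],np.sqrt(s_[2]+s_[:2]@s_[:2]))
cv2.imwrite('pics/wd2c.png',cv2.resize(D['pixels'][y0:y1,x0:x1],(450,450),interpolation=cv2.INTER_CUBIC)[:,:,::-1]);print(x0,y0)
```

```text
15.7 [ -5.  -24.7 101.7   0.  103.2  99.4] [429.8 -12.  296.9] [-9.0240e+01 -2.0000e-02 -1.0441e+02] 59.89249737654762 [-0.1 -0.2  0.1]
x [-0.249 -0.969  0.   ] f [-0.004  0.001 -1.   ] z [ 0.969 -0.249 -0.004] grasp [429.8 -12.1 304.9]
280 117
brown ((281.0, 117.5), (59.0, 32.0), 90.0) [502.18472413 -34.08694331  45.        ]
dish [503.45527928 -34.72397765] 80.33031547689546
205 42
```

View pics/wd2c.png

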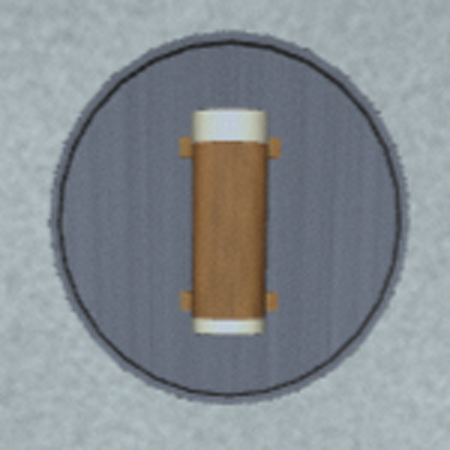

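Tube centred: its ends are at rows 109 and 333 of the crop, and the saddles at 147 and 302, so the offset is about 1–2 mm. Now the knob.

>>> servo_tool:
  commands:
    - [0.01,0.05,0,0,0,0]
    - [0.025,0.11,0,0,0,0]
    - [0.037,0.17,0,0,0,0]
    - [0.05,0.23,0,0,0,0]
    - [0.061,0.299,-0.02,0,0,0]
    - [0.061,0.299,-0.05,0,0,0]
    - [0.061,0.299,-0.09,0,0,0]
    - [0.061,0.299,-0.09,0,0,0]
    - [0.061,0.299,-0.12,0,0,0]
    - [0.061,0.299,-0.15,0,0,0]
    - [0.061,0.299,-0.17,0,0,0]
    - [0.061,0.299,-0.179,0,0,0]
    - [0.061,0.299,-0.179,0,0,0]
    - [0.061,0.299,-0.179,0,0,0]

```text
time_s: 17.5
eef_pos: [491.5, 287.1, 119.0]
tcp_rot: [-90.2, 0.0, -104.4]
wrist_force: [-0.5, -0.5, 0.1]
gripper_width: 60.2
```

>>> servo_tool:
  commands:
    - [0,0,0,0,0,0]
    - [0,0,0,0,0,0]
    - [0,0,0,0,0,0]
    - [0,0,0,0,0,0]
    - [0,0,0,0,0,0]
    - [0,0,0,0,0,0]
    - [0,0,0,0,0,0]
  claw: 0.01

```text
time_s: 18.38
eef_pos: [491.5, 287.1, 118.9]
tcp_rot: [-90.2, 0.0, -104.4]
wrist_force: [0.7, -0.9, -0.5]
gripper_width: 9.9
```

Run:
```python
from st import *
c2=cam('scene');c=cam('wrist');
cv2.imwrite('pics/k1c.png',np.hstack([cv2.resize(c['pixels'],(400,300)),cv2.resize(c2['pixels'][160:280,280:440],(400,300))])[:,:,::-1])
```

```text
18.375 [ 27.6  -4.5 101.7   0.2  82.9 132. ] [491.5 287.1 118.9] [-9.0200e+01  3.0000e-02 -1.0441e+02] 9.861812639311406 [ 0.7 -0.9 -0.5]
x [-0.249 -0.969 -0.001] f [-0.003  0.001 -1.   ] z [ 0.969 -0.249 -0.004] grasp [491.5 287.1 126.9]
```

View pics/k1c.png

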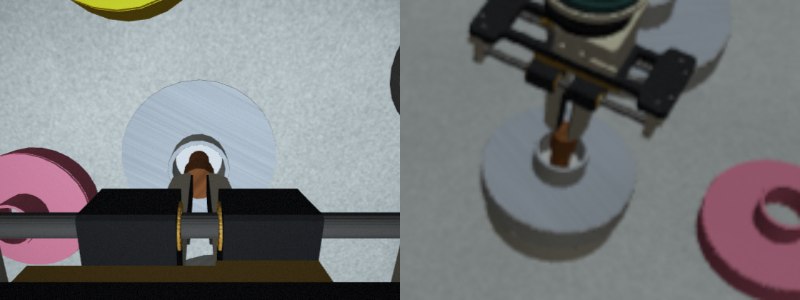

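Both views show the knob between the fingers, but the width of 9.9 equals the commanded 10, so I can't be sure it's gripped. Test by commanding a smaller opening.

>>> servo_tool:
  commands:
    - [0,0,0,0,0,0]
    - [0,0,0,0,0,0]
    - [0,0,0,0,0,0]
  claw: 0.0

```text
time_s: 18.85
eef_pos: [491.5, 287.1, 119.0]
tcp_rot: [-90.2, 0.0, -104.4]
wrist_force: [0.2, -0.4, -0.1]
gripper_width: 0.2
```

Run:
```python
from st import *
c2=cam('scene');c=cam('wrist');save(c,'k2');save(c2,'k2s')
print(proj(c,[491.5,287.1,132]),proj(c,[491.5,287.1,108]),proj(c,[491,287,104]),proj(c2,[491,287,132]))
cv2.imwrite('pics/k2c.png',np.hstack([cv2.resize(c['pixels'][170:320,180:380],(400,300)),cv2.resize(c2['pixels'][180:240,310:390],(400,300))])[:,:,::-1])
```

```text
18.85 [ 27.6  -4.5 101.7   0.2  82.9 132. ] [491.5 287.1 119. ] [-9.0200e+01  3.0000e-02 -1.0442e+02] 0.21928329260147075 [ 0.2 -0.4 -0.1]
x [-0.249 -0.969 -0.001] f [-0.003  0.001 -1.   ] z [ 0.969 -0.249 -0.004] grasp [491.5 287.1 127. ]
(np.float64(277.93159231115203), np.float64(255.55378254284662)) (np.float64(278.0499150684901), np.float64(240.4945640657081)) (np.float64(278.42214619294055), np.float64(239.0043454490533)) (np.float64(344.91639726054774), np.float64(211.80608112002125))
```

View pics/k2c.png

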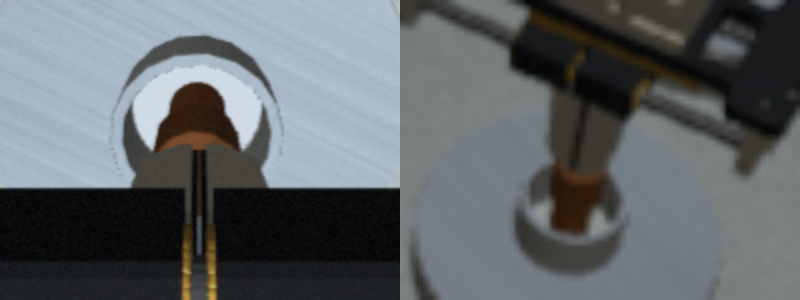

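The fingers have shut to 0.2 mm just above the knob: knob top at about crop (197,150), finger ends on it. So the fingertips stop about 16 mm behind the reported TCP, not 11 mm ahead of it. That also explains the 26 mm chord grip on the tube. I'll reopen, go about 24 mm lower and grip again.

>>> servo_tool:
  commands:
    - [0,0,0.01,0,0,0]
    - [0,0,0.01,0,0,0]
    - [0,0,0.01,0,0,0]
    - [0,0,0.01,0,0,0]
    - [0,0,0.01,0,0,0]
    - [0,0,-0.01,0,0,0]
    - [0,0,-0.02,0,0,0]
    - [0,0,-0.024,0,0,0]
    - [0,0,-0.024,0,0,0]
    - [0,0,-0.024,0,0,0]
  claw: 0.06

```text
time_s: 20.2
eef_pos: [491.7, 287.2, 95.4]
tcp_rot: [-90.2, 0.1, -104.4]
wrist_force: [0.1, -0.3, -0.1]
gripper_width: 59.9
```

>>> servo_tool:
  commands:
    - [0,0,0,0,0,0]
    - [0,0,0,0,0,0]
    - [0,0,0,0,0,0]
    - [0,0,0,0,0,0]
    - [0,0,0,0,0,0]
    - [0,0,0,0,0,0]
  claw: 0.01

```text
time_s: 20.95
eef_pos: [491.7, 287.3, 95.4]
tcp_rot: [-90.2, 0.1, -104.4]
wrist_force: [1.0, 1.1, 0.0]
gripper_width: 25.4
```

>>> servo_tool:
  commands:
    - [0,0,0.01,0,0,0]
    - [0,0,0.03,0,0,0]
    - [0,0,0.055,0,0,0]
    - [0,0,0.08,0,0,0]
    - [0,0,0.095,0,0,0]
    - [0,-0.01,0.1,0,0,0]
    - [0.002,-0.03,0.1,0,0,0]
    - [0.004,-0.06,0.1,0,0,0]
    - [0.006,-0.095,0.1,0,0,0]
    - [0.007,-0.135,0.1,0,0,0]
    - [0.008,-0.175,0.1,0,0,0]
    - [0.009,-0.215,0.1,0,0,0]
    - [0.01,-0.25,0.1,0,0,0]
    - [0.011,-0.28,0.1,0,0,0]
    - [0.012,-0.3,0.1,0,0,0]
    - [0.0122,-0.313,0.1,0,0,0]
    - [0.0122,-0.3215,0.1,0,0,0]
    - [0.0122,-0.3215,0.1,0,0,0]
    - [0.0122,-0.3215,0.1,0,0,0]
    - [0.0122,-0.3215,0.1,0,0,0]

```text
time_s: 23.45
eef_pos: [504.0, -33.7, 195.4]
tcp_rot: [-90.2, 0.1, -104.4]
wrist_force: [-0.3, 0.2, -2.9]
gripper_width: 25.1
```

Run:
```python
from st import *
import pickle
W=cam('wrist');S=cam('scene');save(W,'c1');save(S,'c1s')
# outer lid rim top plate edge (z = 42+32+lift); lid tilt/centre check from scene: blue-grey lid hull
lift=s['eef_pos'][2]-95.4;print('lift',lift)
g=cv2.GaussianBlur(cv2.cvtColor(W['pixels'],cv2.COLOR_RGB2GRAY),(3,3),0)
hsv=cv2.cvtColor(W['pixels'],cv2.COLOR_RGB2HSV)
u,v=proj(W,[503.4,-34.4,74+lift]);print('expected',u,v,[tuple(np.round(proj(W,[503.4+77*np.cos(a),-34.4+77*np.sin(a),74+lift]),1)) for a in np.radians([-14.4,75.6,-104.4])])
col=int(u);print('column',[ (i,int(g[i,col])) for i in range(0,200,6)])
row=180;print('row',[(j,int(g[row,j])) for j in range(60,500,10)])
```

```text
23.45 [-6.800e+00 -1.470e+01  1.035e+02  1.000e-01  9.140e+01  9.760e+01] [504.  -33.7 195.4] [-9.0170e+01  7.0000e-02 -1.0437e+02] 25.056276948696436 [-0.3  0.2 -2.9]
x [-0.248 -0.969 -0.001] f [-0.003  0.002 -1.   ] z [ 0.969 -0.248 -0.003] grasp [504.  -33.8 203.4]
lift 99.99650729331935
expected 279.3535263820648 235.4711861808375 [(np.float64(279.4), np.float64(110.7)), (np.float64(159.7), np.float64(235.4)), (np.float64(399.0), np.float64(235.5))]
column [(0, 182), (6, 184), (12, 180), (18, 181), (24, 177), (30, 186), (36, 179), (42, 182), (48, 186), (54, 187), (60, 185), (66, 192), (72, 195), (78, 192), (84, 193), (90, 192), (96, 190), (102, 188), (108, 188), (114, 183), (120, 182), (126, 183), (132, 185), (138, 186), (144, 188), (150, 190), (156, 187), (162, 185), (168, 183), (174, 187), (180, 182), (186, 186), (192, 180), (198, 73)]
row [(60, 185), (70, 185), (80, 183), (90, 182), (100, 196), (110, 182), (120, 190), (130, 192), (140, 196), (150, 194), (160, 192), (170, 177), (180, 179), (190, 180), (200, 178), (210, 183), (220, 177), (230, 178), (240, 182), (250, 184), (260, 182), (270, 187), (280, 180), (290, 185), (300, 182), (310, 187), (320, 187), (330, 185), (340, 189), (350, 189), (360, 185), (370, 188), (380, 188), (390, 184), (400, 186), (410, 190), (420, 191), (430, 186), (440, 187), (450, 191), (460, 180), (470, 174), (480, 182), (490, 186)]
```

```bash
cp st.py st2.py
python3 - <<'E'
from st import *
W=cam('wrist');p=W['pixels'].astype(int);p=cv2.blur(W['pixels'],(3,3)).astype(int)
d=p[:,:,2]-p[:,:,0];print('blue lid/cnt',d[150,280],d[30,280],d[170,100])
th=(d[150,280]+d[30,280])/2
P=[]
for a in np.radians(np.arange(-14.4-60,-14.4+61,4)):
    best=None
    e=np.array([np.cos(a),np.sin(a)]);vals=[]
    for r_ in np.arange(65,90,.5):
        u,v=proj(W,[503.4+r_*e[0],-34.4+r_*e[1],174]);vals.append(cv2.remap(d.astype(np.float32),np.float32([[u]]),np.float32([[v]]),1)[0,0])
    vals=np.array(vals);k=np.argmax(vals<th);P.append(np.array([503.4,-34.4])+e*(65+.5*k))
P=np.array(P);q=np.linalg.lstsq(np.c_[2*P,np.ones(len(P))],(P**2).sum(1),rcond=None)[0];print(q[:2],np.sqrt(q[2]+q[:2]@q[:2]));print(np.hypot(*(P-q[:2]).T).round(1))
# fixed-radius fit
from scipy.optimize import least_squares
print(least_squares(lambda c:np.hypot(*(P-c).T)-77,[503,-34],loss='soft_l1').x)
E
```

```text
23.55 [-6.800e+00 -1.470e+01  1.035e+02  1.000e-01  9.140e+01  9.760e+01] [503.9 -33.8 195.4] [-9.0180e+01  7.0000e-02 -1.0438e+02] 25.422345574734383 [-0.2  0.4 -2.8]
x [-0.248 -0.969 -0.001] f [-0.003  0.002 -1.   ] z [ 0.969 -0.248 -0.003] grasp [504.  -33.8 203.4]
blue lid/cnt 31 16 16
[503.38758868 -33.97745925] 76.74171436546034
[76.9 76.4 76.9 76.9 76.4 76.9 76.8 76.8 76.8 76.8 76.7 76.7 76.7 76.7
 76.6 77.1 76.6 76.6 77.  76.5 76.5 76.9 76.9 76.4 76.9 76.8 76.8 76.8
 76.8 76.7 76.7]
[503.09169766 -33.90478594]
```

The lids are over the dish centre to within 0.5 mm and nested: fitted rim radius 76.7 mm at the expected height. Lower them.

>>> servo_tool:
  commands:
    - [0,-0.0003,-0.015,0,0,0]
    - [0,-0.0003,-0.035,0,0,0]
    - [0,-0.0003,-0.055,0,0,0]
    - [0,-0.0003,-0.068,0,0,0]
    - [0,-0.0003,-0.076,0,0,0]
    - [0,-0.0003,-0.082,0,0,0]
    - [0,-0.0003,-0.086,0,0,0]
    - [0,-0.0003,-0.089,0,0,0]
    - [0,-0.0003,-0.0915,0,0,0]
    - [0,-0.0003,-0.0935,0,0,0]
    - [0,-0.0003,-0.0945,0,0,0]
    - [0,-0.0003,-0.0945,0,0,0]
    - [0,-0.0003,-0.0945,0,0,0]

```text
time_s: 25.22
eef_pos: [504.2, -34.1, 101.3]
tcp_rot: [-90.1, 0.1, -104.4]
wrist_force: [-0.6, 3.0, 2.9]
gripper_width: 25.1
```

>>> servo_tool:
  commands:
    - [0,0,0,0,0,0]
    - [0,0,0,0,0,0]
    - [0,0,0,0,0,0]
    - [0,0,0,0,0,0]
    - [0,0,0,0,0,0]
    - [0,0,0.02,0,0,0]
    - [0,0,0.05,0,0,0]
    - [0,0,0.08,0,0,0]
    - [0,0,0.1,0,0,0]
    - [0,0,0.1,0,0,0]
    - [0,0,0.1,0,0,0]
  claw: 0.06

```text
time_s: 26.6
eef_pos: [503.9, -34.1, 200.4]
tcp_rot: [-90.2, 0.1, -104.4]
wrist_force: [-0.1, -0.4, 0.1]
gripper_width: 59.8
```

Run:
```python
from st import *
from scipy.optimize import least_squares
W=cam('wrist');save(W,'s1');S=cam('scene');save(S,'s1s');p=cv2.blur(W['pixels'],(3,3)).astype(int)
d=(p[:,:,2]-p[:,:,0]).astype(np.float32)
for z in(74,80,86,92):
  P=[]
  for a in np.radians(np.arange(-74.4,47,4)):
    e=np.array([np.cos(a),np.sin(a)]);rr=np.arange(62,95,.5)
    uv=np.array([proj(W,[503.4+q*e[0],-34.2+q*e[1],z]) for q in rr],np.float32)
    v=cv2.remap(d,uv[:,:1].copy(),uv[:,1:].copy(),1).ravel();k=np.argmax(v<23);P.append(np.array([503.4,-34.2])+e*rr[k])
  P=np.array(P);q=np.linalg.lstsq(np.c_[2*P,np.ones(len(P))],(P**2).sum(1),rcond=None)[0];print('outer lid',z,q[:2].round(1),np.sqrt(q[2]+q[:2]@q[:2]).round(2))
x0,y0=[int(t) for t in proj(S,[503.4,-34.2,132])];m=cv2.inRange(cv2.cvtColor(S['pixels'],cv2.COLOR_RGB2HSV)[y0-20:y0+25,x0-20:x0+20],(3,80,60),(22,255,255));M=cv2.moments(m,True);print(M['m00']);
if M['m00']: 
    u,v=M['m10']/M['m00']+x0-20,M['m01']/M['m00']+y0-20;print('knob scene',u,v,'expected',proj(S,[503.4,-34.2,138]),onz(S,u,v,138))
b=(160-0)
cv2.imwrite('pics/s1c.png',np.hstack([cv2.resize(W['pixels'],(400,300)),cv2.resize(S['pixels'][135:255,145:305],(400,300))])[:,:,::-1])
```

```text
26.6 [-6.800e+00 -1.470e+01  1.031e+02  1.000e-01  9.190e+01  9.760e+01] [503.9 -34.1 200.4] [-9.0210e+01  8.0000e-02 -1.0438e+02] 59.79467772143639 [-0.1 -0.4  0.1]
x [-0.248 -0.969 -0.001] f [-0.003  0.002 -1.   ] z [ 0.969 -0.248 -0.004] grasp [503.9 -34.1 208.4]
outer lid 74 [502.5 -33.9] 77.58
outer lid 80 [503.9 -34.3] 76.14
outer lid 86 [505.3 -34.7] 74.51
outer lid 92 [506.1 -34.9] 73.56
59.0
knob scene 219.15254237288136 185.6949152542373 expected (np.float64(218.00243922373926), np.float64(184.8605044758079)) [505.11878434 -30.44061476 138.        ]
```

View pics/s1c.png

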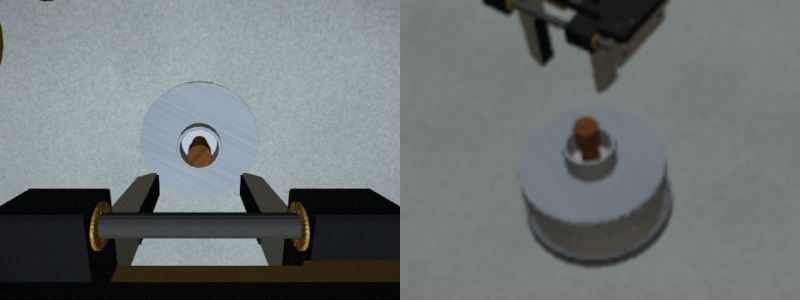

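Lids are seated level and nested, centred at about (503.5,-34.2) with the top plate at z ≈ 77–80 (80 expected). Now grip the neck.

>>> servo_tool:
  commands:
    - [0,0,0,0,0,0]
    - [0,0,0,0,0,0]
    - [0,0,0,0,0,0]
    - [0,0,-0.03,0,0,0]
    - [0,0,-0.06,0,0,0]
    - [0,0,-0.085,0,0,0]
    - [0,0,-0.105,0,0,0]
    - [0,0,-0.115,0,0,0]
    - [0,0,-0.12,0,0,0]
    - [0,0,-0.123,0,0,0]
    - [0,0,-0.123,0,0,0]
    - [0,0,-0.123,0,0,0]
  claw: 0.088

```text
time_s: 28.2
eef_pos: [504.0, -34.1, 77.6]
tcp_rot: [-90.2, 0.1, -104.4]
wrist_force: [-0.3, 0.1, 0.9]
gripper_width: 87.8
```

>>> servo_tool:
  commands:
    - [0,0,0,0,0,0]
    - [0,0,0,0,0,0]
    - [0,0,0,0,0,0]
    - [0,0,0,0,0,0]
    - [0,0,0,0,0,0]
  claw: 0.035

```text
time_s: 28.82
eef_pos: [504.0, -34.1, 77.6]
tcp_rot: [-90.2, 0.1, -104.4]
wrist_force: [0.1, 0.0, 0.3]
gripper_width: 53.4
```

>>> servo_tool:
  commands:
    - [0,0,0,0,0,0]
    - [0,0,0.004,0,0,0]
    - [0,0,0.012,0,0,0]
    - [0,0,0.025,0,0,0]
    - [0,0,0.04,0,0,0]
    - [0,0,0.055,0,0,0]
    - [0,0,0.07,0,0,0]
    - [0,0,0.085,0,0,0]
    - [0,0,0.1,0,0,0]
    - [0,0,0.11,0,0,0]
    - [0,0,0.116,0,0,0]
    - [0,0,0.118,0,0,0]
    - [0,0,0.118,0,0,0]
    - [0,0,0.118,0,0,0]
    - [0,0,0.118,0,0,0]
    - [0,0,0.118,0,0,0]
    - [0,0,0.118,0,0,0]

```text
time_s: 30.95
eef_pos: [504.0, -34.1, 195.6]
tcp_rot: [-90.2, 0.1, -104.4]
wrist_force: [1.0, 0.9, -1.2]
gripper_width: 53.6
```

Run:
```python
from st import *
W=cam('wrist');S=cam('scene');save(W,'f1');save(S,'f1s')
cv2.imwrite('pics/f1c.png',np.hstack([cv2.resize(W['pixels'],(400,300)),cv2.resize(S['pixels'][105:255,125:325],(400,300))])[:,:,::-1])
```

```text
30.95 [-6.800e+00 -1.470e+01  1.034e+02  1.000e-01  9.140e+01  9.760e+01] [504.  -34.1 195.6] [-9.0200e+01  8.0000e-02 -1.0438e+02] 53.612062633062514 [ 1.   0.9 -1.2]
x [-0.248 -0.969 -0.001] f [-0.003  0.002 -1.   ] z [ 0.969 -0.248 -0.004] grasp [504.  -34.1 203.6]
```

Run:
```python
from st import *
W=cam('wrist');S=cam('scene');p=cv2.blur(W['pixels'],(3,3)).astype(int);d=(p[:,:,2]-p[:,:,0]).astype(np.float32)
z=198;P=[]
for a in np.radians(np.arange(-54.4,27,4)):
    e=np.array([np.cos(a),np.sin(a)]);rr=np.arange(60,95,.5);uv=np.array([proj(W,[503.6+q*e[0],-34.2+q*e[1],z]) for q in rr],np.float32)
    v=cv2.remap(d,uv[:,:1].copy(),uv[:,1:].copy(),1).ravel();P.append(np.array([503.6,-34.2])+e*rr[np.argmax(v<23)])
P=np.array(P);q=np.linalg.lstsq(np.c_[2*P,np.ones(len(P))],(P**2).sum(1),rcond=None)[0];print('outer@198',q[:2].round(1),np.sqrt(q[2]+q[:2]@q[:2]).round(2),np.hypot(*(P-q[:2]).T).round(1))
# scene: inner lid's wall/foot visible; vertical profile through near side below the raised lid
for zz,r in((198,0),(166,77),(138,0),(76,70),(6,70),(0,80)):
    print(zz,r,np.round(proj(S,[503.6+r*.9,-34.2+r*.43,zz]),1))
u=int(proj(S,[503.6+63,-34.2+30,6])[0]);print(u,[(i,S['pixels'][i,u].tolist()) for i in range(140,262,4)])
```

```text
31.05 [-6.800e+00 -1.470e+01  1.034e+02  1.000e-01  9.140e+01  9.760e+01] [504.  -34.1 195.6] [-9.0200e+01  8.0000e-02 -1.0438e+02] 53.26028287816021 [ 0.3  0.7 -1.3]
x [-0.248 -0.969 -0.001] f [-0.003  0.002 -1.   ] z [ 0.969 -0.248 -0.004] grasp [504.  -34.1 203.6]
outer@198 [502.4 -34.4] 77.66 [78.  77.6 77.2 77.8 77.8 77.4 77.5 78.  77.6 77.6 77.6 77.7 77.7 77.7
 77.7 77.7 77.8 77.8 77.2 77.7 77.7]
198 0 [215.  168.8]
166 77 [218.8 202.1]
138 0 [218.  184.9]
76 70 [222.8 221.7]
6 70 [225.7 236.9]
0 80 [226.2 241.2]
225 [(140, [24, 24, 27]), (144, [17, 18, 21]), (148, [11, 11, 12]), (152, [55, 55, 54]), (156, [59, 56, 48]), (160, [59, 56, 47]), (164, [58, 54, 47]), (168, [59, 56, 48]), (172, [79, 82, 82]), (176, [111, 120, 127]), (180, [112, 119, 127]), (184, [111, 118, 126]), (188, [110, 117, 125]), (192, [95, 101, 104]), (196, [66, 65, 62]), (200, [74, 75, 71]), (204, [139, 144, 141]), (208, [138, 144, 140]), (212, [138, 143, 140]), (216, [138, 144, 141]), (220, [138, 144, 141]), (224, [72, 71, 62]), (228, [72, 71, 62]), (232, [73, 71, 62]), (236, [72, 72, 67]), (240, [42, 41, 39]), (244, [122, 127, 126]), (248, [121, 127, 126]), (252, [117, 122, 122]), (256, [119, 124, 124]), (260, [120, 126, 126])]
```

```bash
python3 -c "
from cell import env;print(env.finish_job())"
```

```text
the job is handed in; nothing more can be done
None
```

I packed the tin and handed the job in at about 31 s, holding the outer lid still and level above it. The hand-in reported no verdict, so the results below are my own checks.

**What I did:** I laid the tube in the cradle and let it go. I then carried both lids by the knob, lowered them onto the base and released them. Last, I lifted the outer lid alone by its neck, 118 mm straight up. I never moved towards the jar, tub or spoon, but took no final picture of them.

**Last checks:**
- **Tube:** after release it lay about 1–2 mm from centre, along the cradle. I could not see it again once the lids were on.
- **Inner lid:** its top edge and foot appear where a seated lid should (scene rows about 222 and 237).
- **Outer lid:** it is level, within about 2 mm of the tin's axis. Its lower edge is about 160 mm above the inner lid's. The grip width is 53 mm and the wrist carries about 1.3 N, which fits the outer lid alone.

**What disagreed:**
- **Finger length:** the fingertips end about 16 mm behind the reported TCP, not 11 mm ahead as `env.finger_overhang` says. The tube was therefore held near the fingertips (26 mm grip width instead of 32). The first try at the knob closed just above it without moving anything, and the second, 24 mm lower, held.
- **Scene camera:** it read 2–4 mm off the other views in y.
- **Final picture:** the 12-picture limit blocked it, so the last check was on pixel values only.

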